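Put the drip coffee maker together on the amber tumbler

TASK

The drip coffee maker has been washed and stands about in pieces: build it up again on the amber tumbler, so that it is complete for the next cup. Working upward in this order, seat the steel drip plate in the tumbler's mouth, the steel chamber in the plate's collar, the press inside the chamber down on its floor, and last the domed lid over the chamber, each part fully home and level, set down gently rather than dropped. Let go of everything, and leave the green tumbler and the jars standing where they are.

Things in the scene. Friction and masses are not known exactly. Their poses are not given: they have to be found in the camera images.
- amber_tumbler: the amber (brown-orange) glass tumbler, loose, standing upright and empty, 85 mm tall, round and slightly tapered: 60 mm across the foot, 77 mm across the rim; wall 4 mm, so the mouth is 69 mm wide. Origin: centre of its foot; z up along its axis. The drip plate goes on this one.
- green_tumbler: a green glass tumbler of the same shape and size (85 mm tall, rim 77 mm), loose; it is not to be used. Origin: centre of its foot; z up.
- drip_plate: steel drip plate, 90 g: flange 90 mm wide, 4 mm thick, its top 12 mm above the underside; below it a boss 8 mm deep, 60 tapering to 53 mm wide, that drops into the tumbler's mouth until the flange rests on the rim; above it a collar to grip, 63 mm outside, 58 inside, top at 30 mm. Origin: centre of underside; z up; round. Seated: origin 77 mm above the tumbler's.
- chamber: steel chamber, 120 g: open round pot 63 mm wide outside, 58 inside, 60 tall; its lowest 10 mm is a foot 50 mm wide (46 at the bottom) that drops into the plate's collar until the shoulder rests on the collar's top. Inner floor 13 mm above the underside. Grip its upper half across the outside. Origin: centre of underside; z up; round. Seated: origin 20 mm above the plate's.
- press: steel press, 60 g: sieve disc 49 mm wide (45 at its lower edge), 5 thick, with a thin stem and a black cylindrical grip 15 mm wide, from 46 to 62 mm above the underside; stands on the disc. Origin: centre of underside; z up; round. Seated on the chamber's floor: origin 13 mm above the chamber's, the grip 15 mm proud of the chamber's rim.
- lid: steel domed lid, 80 g, 76 mm wide: a skirt, 70 mm wide inside, goes 8 mm down over the chamber's rim; the hollow dome clears the press; round wooden knob to grip, 16 mm wide, from 32 to 48 mm above the lower edge. Origin: centre of the lower edge; z up; round. Seated: origin 52 mm above the chamber's.
- honey: honey jar with a red cap, 65 mm across, 100 mm tall, loose, a bystander. Origin: centre of its underside; z up.
- spice: small spice jar with a black cap and green contents, 41 mm across, 105 mm tall, loose, a bystander. Origin: centre of its underside; z up.
Mind the look-alikes: they are no part of the job. Leave any blue look-alike of the chamber alone.

How it is judged:
By the outcome, as a careful person would: the job done as asked, in the order asked, and still so for the second after the job is handed in, with the robot touching nothing.
It also fails if it takes over 144 s, if anything falls off the work surface, if the arm or the gripper's body presses on something with over 40 N, if the wrist force passes 120 N, or if a joint passes its speed limit or range.

ROBOT

A 6-joint arm with a two-finger parallel gripper is mounted at the origin on a cart in front of the work surface, level with it; the furniture and walls round the work are solid. World frame = base frame: x ahead of the robot, y to its left, z up, the work surface at z = 0. Lengths are in mm, angles in rad, forces in N, time in s.
With the tool pointing down it reaches from about 300 to 775 mm from the base axis. Payload 14.6 kg.
Tool frame: the origin (TCP) lies at the very end of the fingers, on their centre line; the grasp point (between the pads) lies 19 mm behind it; z points along the fingers, y is the line along which they close (so a half turn about z gives the same grasp; the last joint's range is limited). The gripper opens to 94 mm and grips with 3 to 60 N. Pads are 16 mm wide; open, the fingers measure 119 mm over their backs; the gripper's body (75 mm by 177 mm) begins 78 mm behind the grasp point.
Start: joints at [1.132, 0.3, 1.521, -0, 1.321, -0.067], TCP at [199.808, 512.412, 205.446] pointing down, gripper open.
Joint ranges: [-3.03, 3.03], [-0.79, 2.21], [0.23, 2.52], [-1.04, 4.18], [0, 3.07], [-2.55, 2.55]. Speed limits (rad/s): [2.22, 2.22, 2.57, 3.14, 3.14, 3.14].

INTERFACE

Orientations are given as [roll, pitch, yaw] about the fixed x, y, z axes, in that order (R = Rz(yaw) Ry(pitch) Rx(roll)).
In Python, from cell import manip gives the robot as it stands.
- The arm moves only by the tool servo_tool, never from a script. Its argument "motion" is a list that holds one entry, the list of rows, each a list of 7 numbers: the shift along the world's x, y, z as a fraction of full scale, then the turn, a rotation vector about the world's x, y, z as a fraction of full scale, then the closure, from 0 (fully open) to 1 (shut). In form: [[[x, y, z, rx, ry, rz, gripper], ...]]. A call has 1 to 10 rows; each row is the pose to reach, as a shift and turn from the pose commanded when the call began, turning the shorter way round; what a row does not reach only later rows make up. Full scale, the value 1, is 0.5 m for a shift and pi rad for a turn. A row lasts 1/10 s, in which the tool goes at most 50 mm and 8.59 degrees, less where a joint would pass 70% of its speed; a pose out of reach is approached as far as the arm can. A call with a number of a shift or a turn outside -1 to 1 is refused whole. A call with a gripper value outside its range is refused whole. The fingers move at their own pace and stop on an object; "newtons" is the grip in N (left out, the last holds). Time passes only in rows, so rows that repeat a pose let the fingers close. It gives the time, the measured TCP pose, the force, the opening and the grip force at its end, in the units of the state.
- manip.read_state(): the state, without advancing time (a new reading comes with each control period).
- manip.camera(name): name is "scene" or "side" or "wrist"; returns a dict with "frame" (480x640x3 uint8, red, green, blue), "range_z" (480x640 float32, mm along the optical axis (not along the pixel's ray), 0 where there is no reading), "vfov" (degrees; the focal length in pixels is half the picture's height over the tangent of half this angle, whatever the lens; pixels are square), "cx", "cy" (the principal point, pixels), "k1" (the pictures are not rectified: a ray, as slopes to the right and down, at radius r is drawn at 1 + k1 r^2 times it, then the intrinsics apply), "cam_to_world" (4x4, takes a point from camera to world coordinates). Camera axes: x right, y down, z forward; pixel columns grow to the right and rows downward; lengths in mm; the calibration is good to about 2 mm. A picture is of the moment at which its call begins.
- manip.sign_off(): hands the job in; it is judged then, once.
The state is a dict: "clock": time; "joints": joint angles; "qd": joint speeds; "effort": joint torques, N m; "eef_pos": TCP position; "eef_rot": TCP orientation; "wrist_force": force on the tool from outside, world axes, zero at the start; "moment": the same for the moment, N m; "finger_gap": finger opening in mm; "finger_force": force on a finger pad.
Only numpy, scipy, OpenCV 4.12 (cv2) and the standard library are available. Lean on these libraries where they do the work, as an engineer would, in place of code of your own. Each camera call takes 0.05 s, during which the arm holds its last target. There are 200 camera calls.

## Working session

There is one attempt and no reset: what is moved stays moved. The work goes in short steps, Python scripts to look and compute and a tool call to move; the robot and the scene stay as the last step left them, time stands still between calls to the robot, and variables do not carry over. Pictures are saved under pics/ and viewed, at most 14 in all, crops included, and the job is handed in when it is done.

Besides the shell and the picture viewer there is one more tool, called after "Request:" in YAML: its name, and indented under it one key for each argument. servo_tool: Moves the arm, as the interface text tells. Its arguments: {"type":"object","properties":{"motion":{"type":"array"},"newtons":{"type":"number"}},"required":["motion"]}

```bash
mkdir -p pics; ls; cat > h.py <<'E'
import numpy as np,cv2
from cell import manip
def cam(n,save=None):
    c=manip.camera(n)
    if save: cv2.imwrite('pics/'+save,c['frame'][:,:,::-1])
    return c
def rays(c,uv):
    f=240/np.tan(np.radians(c['vfov'])/2)
    K=np.array([[f,0,c['cx']],[0,f,c['cy']],[0,0,1.]])
    p=cv2.undistortPoints(np.array(uv,float).reshape(-1,1,2),K,np.array([c['k1'],0,0,0.]))[:,0]
    return np.c_[p,np.ones(len(p))]
def pts(c):
    v,u=np.mgrid[0:480,0:640]
    r=rays(c,np.c_[u.ravel(),v.ravel()])*c['range_z'].reshape(-1,1)
    T=c['cam_to_world']
    return (r@T[:3,:3].T+T[:3,3]).reshape(480,640,3)
def plane(c,uv,z):
    T=c['cam_to_world'];d=rays(c,uv)@T[:3,:3].T
    return T[:3,3]+d*((z-T[2,3])/d[:,2])[:,None]
def proj(c,P):
    T=c['cam_to_world'];f=240/np.tan(np.radians(c['vfov'])/2)
    q=(np.atleast_2d(P)-T[:3,3])@T[:3,:3];s=q[:,:2]/q[:,2:];r2=(s**2).sum(1,keepdims=True)
    return s*(1+c['k1']*r2)*f+[c['cx'],c['cy']]
E
python3 - <<'E'
from h import *
for n in('scene','side','wrist'):
    c=cam(n,n+'0.png');print(n,c['vfov'],c['k1'],c['cam_to_world'].round(2).tolist())
print(manip.read_state())
E
```

```text
pics
scene 49.3725657977693 -0.014428726489014576 [[0.8, -0.3, 0.52, -107.86], [-0.59, -0.38, 0.71, -759.9], [-0.02, -0.88, -0.48, 601.32], [0.0, 0.0, 0.0, 1.0]]
side 49.48676546789537 -0.09087347115757208 [[0.92, -0.27, 0.29, 84.42], [-0.39, -0.61, 0.69, -894.4], [-0.0, -0.74, -0.67, 1002.33], [0.0, 0.0, 0.0, 1.0]]
wrist 68.02253760960942 -0.01951715005184725 [[0.36, 0.9, 0.25, 127.05], [0.93, -0.35, -0.1, 540.18], [-0.0, 0.27, -0.96, 384.72], [0.0, 0.0, 0.0, 1.0]]
{'clock': 0.15, 'joints': array([ 1.13239694e+00,  3.00368866e-01,  1.52141733e+00,  2.44790482e-05,
        1.32071240e+00, -6.66241719e-02]), 'qd': array([-0.00040574, -0.00318752, -0.0012571 , -0.0004606 , -0.00123319,
       -0.00073406]), 'effort': array([ 1.32651967e-03, -5.31951535e+01, -3.52824068e+01,  7.08955480e-02,
        2.35549867e-02, -6.22894709e-05]), 'eef_pos': array([199.72439119, 512.24513152, 205.01168655]), 'eef_rot': array([-3.14069031e+00, -8.39720330e-05,  2.76981133e+00]), 'wrist_force': array([-0.24797048, -0.57676469, -0.41130462]), 'moment': array([-0.053669  , -0.02983324,  0.01284567]), 'finger_force': 0.0, 'finger_gap': 94.10633253489965}
```

View pics/scene0.png

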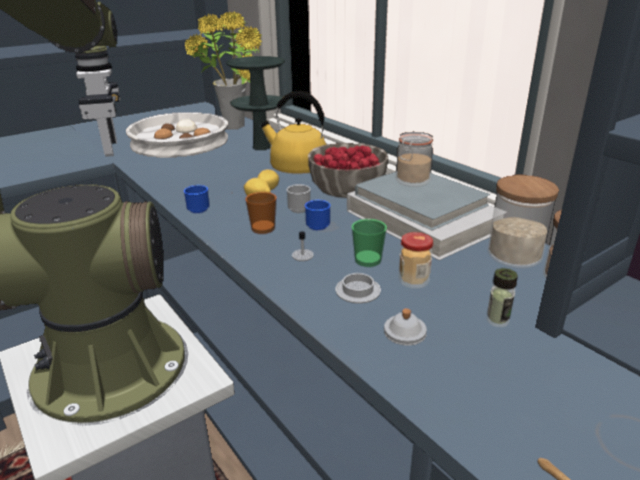

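View pics/side0.png

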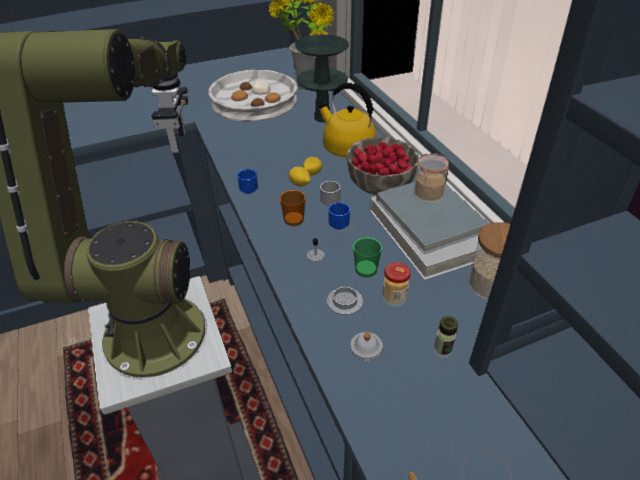

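Scene picture: amber tumbler (262,212), steel chamber (298,197), blue look-alikes (197,199) and (318,214), press (302,248), green tumbler (368,242), plate (358,287), lid (405,325), honey (416,258), spice (502,296). In the side view: amber (293,208), chamber (330,193), blue (248,181)/(339,216), press (315,250), plate (345,298), lid (366,342). 

Candidates: chamber = grey pot (330,193), not the blue ones; tumbler = amber (293,208), not green (367,257). I'll check the choice in a close crop while measuring.

```bash
cat > meas.py <<'E'
from h import *
from scipy.optimize import least_squares
def circ(p,R):
    s=least_squares(lambda q:np.hypot(p[:,0]-q[0],p[:,1]-q[1])-R,p.mean(0)[:2],loss='soft_l1',f_scale=2)
    return s.x,np.abs(s.fun).mean()
# name: side px, scene px, z band, radius at the band
O=dict(amber=((293,208),(262,212),(79,88),37.5),green=((367,257),(368,242),(79,88),37.5),
 plate=((345,298),(358,287),(8,14),None),chamber=((330,193),(298,197),(30,62),31.5),
 press=((315,250),(302,248),(44,64),7.5),lid=((366,342),(405,325),(31,50),8),
 honey=((397,283),(416,258),(70,102),None),spice=((446,335),(502,296),(70,107),20.5),
 blue1=((248,181),(197,199),(30,62),31.5),blue2=((339,216),(318,214),(30,62),31.5))
if __name__=='__main__':
  for n,k in(('side',0),('scene',1)):
    c=cam(n);P=pts(c)
    for o,v in O.items():
        u,w=v[k];q=P[w-28:w+29,u-28:u+29].reshape(-1,3)
        s=q[np.isfinite(q).all(1)&(q[:,2]>v[2][0])&(q[:,2]<v[2][1])]
        ref=P[w,u]
        s=s[np.hypot(*(s[:,:2]-ref[:2]).T)<75]
        if len(s)<5: print(n,o,'few',len(s),ref.round());continue
        mm=(s.min(0)+s.max(0))/2
        x,e=circ(s,v[3]) if v[3] else (mm[:2],0)
        print(n,o,'ref',ref.round(),len(s),'bbox',s.min(0).round(),s.max(0).round(),'c',x.round(1),round(e,1))
  c=cam('side');cv2.imwrite('pics/crop.png',cv2.resize(c['frame'][150:370,230:470,::-1],None,fx=3,fy=2.7,interpolation=cv2.INTER_CUBIC)[:600])
E
python3 meas.py
```

```text
side amber ref [458. 244.  72.] 123 bbox [430. 235.  79.] [506. 316.  88.] c [467.9 276.5] 2.2
side green ref [558. -37.  83.] 164 bbox [534. -42.  79.] [613.  32.  88.] c [573.3  -3.8] 2.0
side plate ref [474. -86.  13.] 431 bbox [ 424. -138.    8.] [516. -48.  14.] c [470.2 -93.2] 0
side chamber ref [594. 289.  56.] 427 bbox [559. 216.  30.] [637. 355.  62.] c [605.6 313.1] 19.2
side press ref [468. 101.  24.] 35 bbox [461.  91.  47.] [474. 111.  64.] c [469.2 103.5] 2.2
side lid ref [ 455. -244.   30.] 69 bbox [ 439. -256.   31.] [ 475. -222.   49.] c [ 459.7 -239.5] 3.8
side honey ref [ 582. -152.   87.] 551 bbox [ 563. -158.   70.] [627. -92. 102.] c [ 594.7 -125.2] 0
side spice ref [ 607. -334.   83.] 331 bbox [ 598. -340.   70.] [ 640. -301.  107.] c [ 619.7 -318.1] 3.3
side blue1 ref [383. 457.  52.] 278 bbox [357. 446.  30.] [419. 523.  62.] c [387.3 485.8] 2.8
side blue2 ref [576. 180.  52.] 346 bbox [551. 166.  30.] [617. 238.  62.] c [584.4 202.5] 2.0
scene amber ref [451. 246.  61.] 151 bbox [429. 236.  79.] [504. 313.  85.] c [467.  274.8] 1.8
scene green ref [549. -30.
[... 161 characters left out ...]
.8] 0
scene chamber ref [588. 292.  47.] 517 bbox [565. 220.  30.] [636. 348.  60.] c [605.  311.6] 14.8
scene press ref [465.  99.  22.] 52 bbox [460.  92.  46.] [476. 104.  61.] c [468.6 100.6] 1.5
scene lid ref [ 444. -252.   29.] 99 bbox [ 440. -260.   31.] [ 475. -228.   49.] c [ 458.8 -238.2] 2.6
scene honey ref [ 572. -149.   72.] 719 bbox [ 560. -160.   70.] [626. -96.  99.] c [ 593. -128.] 0
scene spice ref [ 602. -331.   67.] 603 bbox [ 595. -341.   70.] [ 638. -300.  107.] c [ 618.3 -319.8] 3.1
scene blue1 ref [377. 459.  42.] 392 bbox [353. 448.  30.] [418. 517.  60.] c [386.6 483. ] 2.0
scene blue2 ref [564. 170.  51.] 461 bbox [552. 166.  30.] [616. 235.  61.] c [584. 200.] 1.9
```

View pics/crop.png

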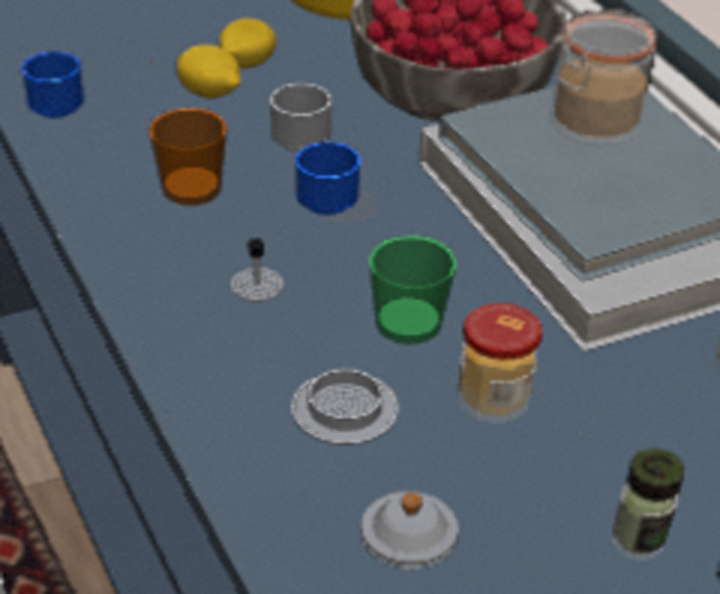

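The crop confirms the grey steel pot as the chamber (crop 300,115), the amber tumbler (190,155), press, plate and lid. I also need the obstacle heights near the chamber. First I'll head for the plate.

Request:
servo_tool:
  motion:
    - [[0.36, -0.8, 0, 0, 0, -0.215, 0], [0.36, -0.8, 0, 0, 0, -0.215, 0], [0.36, -0.8, 0, 0, 0, -0.215, 0], [0.36, -0.8, 0, 0, 0, -0.215, 0], [0.36, -0.8, 0, 0, 0, -0.215, 0], [0.36, -0.8, 0, 0, 0, -0.215, 0], [0.36, -0.8, 0, 0, 0, -0.215, 0], [0.36, -0.8, 0, 0, 0, -0.215, 0], [0.36, -0.8, 0, 0, 0, -0.215, 0], [0.36, -0.8, 0, 0, 0, -0.215, 0]]

```text
clock: 1.3
eef_pos: [381.0, 109.2, 205.5]
eef_rot: [3.141, 0.001, 2.09]
wrist_force: [-1.2, 0.7, 0.8]
finger_gap: 94.0
finger_force: 0.0
```

Request:
servo_tool:
  motion:
    - [[0.18, -0.412, -0.05, 0, 0, 0, 0], [0.18, -0.412, -0.05, 0, 0, 0, 0], [0.18, -0.412, -0.05, 0, 0, 0, 0], [0.18, -0.412, -0.05, 0, 0, 0, 0], [0.18, -0.412, -0.05, 0, 0, 0, 0], [0.18, -0.412, -0.05, 0, 0, 0, 0], [0.18, -0.412, -0.05, 0, 0, 0, 0]]

```text
clock: 2.0
eef_pos: [469.7, -93.0, 180.2]
eef_rot: [-3.141, -0.001, 2.094]
wrist_force: [-0.1, 0.2, 0.1]
finger_gap: 94.2
finger_force: 0.0
```

```bash
python3 - <<'E'
from h import *
c=cam('wrist','w1.png');s=manip.read_state();print(s['clock'],s['eef_pos'],s['eef_rot'])
print(c['cam_to_world'].round(2).tolist())
P=pts(cam('side'));q=P.reshape(-1,3);q=q[np.isfinite(q).all(1)]
# obstacles near chamber
m=(np.hypot(q[:,0]-605,q[:,1]-311)<170)&(q[:,2]>30);q=q[m]
for x in range(450,790,30): print(x,[int(q[(abs(q[:,0]-x)<15)&(abs(q[:,1]-y)<15)][:,2].max(initial=0)) for y in range(160,480,30)])
E
```

```text
2.05 [469.61363649 -92.579523   180.43270371] [-3.14151423e+00 -3.46643257e-04  2.09490132e+00]
[[0.87, 0.48, 0.13, 430.58], [0.5, -0.83, -0.23, -26.25], [-0.0, 0.27, -0.96, 360.0], [0.0, 0.0, 0.0, 1.0]]
450 [0, 0, 0, 89, 74, 89, 0, 0, 0, 0, 0]
480 [0, 0, 0, 91, 49, 89, 0, 0, 0, 0, 0]
510 [0, 0, 0, 88, 88, 84, 0, 0, 0, 45, 46]
540 [0, 0, 0, 0, 0, 0, 0, 0, 54, 65, 62]
570 [0, 0, 0, 0, 47, 62, 61, 0, 45, 52, 0]
600 [32, 31, 0, 0, 40, 41, 62, 0, 0, 0, 0]
630 [0, 0, 0, 0, 0, 0, 54, 0, 0, 0, 0]
660 [0, 0, 0, 0, 0, 0, 0, 0, 0, 0, 0]
690 [34, 37, 0, 0, 0, 0, 0, 0, 0, 0, 0]
720 [0, 83, 80, 94, 98, 65, 0, 0, 0, 0, 0]
750 [0, 0, 81, 100, 111, 112, 120, 0, 0, 0, 0]
780 [0, 0, 0, 66, 113, 101, 122, 0, 0, 0, 0]
```

View pics/w1.png

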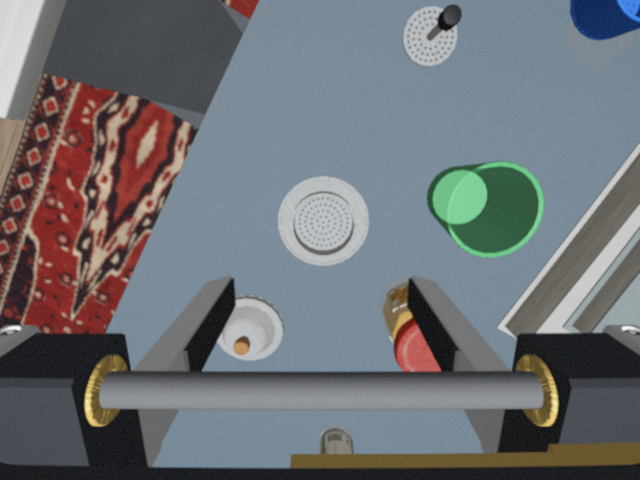

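Wrist view: plate at (323,221), collar clear; lid knob (241,346), press (430,37), green tumbler (487,208). The plate lies between the open fingers; now I refine it.

```bash
cat >> h.py <<'E'
def ring(P,ctr,zb,R,tol=8):
    """circle centre from points in height band near radius R of a guess"""
    from scipy.optimize import least_squares
    q=P.reshape(-1,3);q=q[np.isfinite(q).all(1)&(q[:,2]>zb[0])&(q[:,2]<zb[1])]
    x=np.array(ctr,float)
    for t in (2*tol,tol,tol/2):
        d=np.hypot(*(q[:,:2]-x).T);s=q[abs(d-R)<t]
        if len(s)<8: return x,len(s),None
        x=least_squares(lambda a:np.hypot(s[:,0]-a[0],s[:,1]-a[1])-R,x,loss='soft_l1').x
    return x.round(1),len(s),s[:,2].mean().round(1)
E
python3 - <<'E'
from h import *
c=cam('wrist');P=pts(c)
print('collar',ring(P,(469.5,-93.5),(24,34),30.2))
q=P.reshape(-1,3);m=(q[:,2]>7)&(q[:,2]<35)&(np.hypot(q[:,0]-469,q[:,1]+93)<60);s=q[m];print((np.percentile(s,.5,axis=0)+np.percentile(s,99.5,axis=0))/2,s.min(0),s.max(0))
# flange outline by colour-free: contour of height mask
M=((P[:,:,2]>5)&(np.hypot(P[:,:,0]-469,P[:,:,1]+93)<60)).astype(np.uint8)
k=max(cv2.findContours(M,cv2.RETR_EXTERNAL,cv2.CHAIN_APPROX_NONE)[0],key=cv2.contourArea)
e=cv2.fitEllipse(k);print(e,plane(c,[e[0]],11))
print(proj(c,[[469.5,-93.5,12]]))
E
```

```text
collar (array([468.8, -89.5]), 715, np.float64(30.3))
[468.84690718 -89.79200423  21.52502161] [ 423.82618173 -135.10727537    9.51847119] [514.26640246 -44.78211339  33.51761554]
((319.22607421875, 407.4369812011719), (209.80426025390625, 604.5994262695312), 89.89380645751953) [[ 578.07674641 -284.75401135   11.        ]]
[[320.81272982 224.77593258]]
```

Request:
servo_tool:
  motion:
    - [[-0.002, 0.005, -0.08, 0, 0, 0, 0], [-0.002, 0.005, -0.16, 0, 0, 0, 0], [-0.002, 0.005, -0.24, 0, 0, 0, 0], [-0.002, 0.005, -0.29, 0, 0, 0, 0], [-0.002, 0.005, -0.32, 0, 0, 0, 0], [-0.002, 0.005, -0.328, 0, 0, 0, 0], [-0.002, 0.005, -0.328, 0, 0, 0, 0.3]]
  newtons: 15

```text
clock: 2.85
eef_pos: [468.8, -90.5, 16.7]
eef_rot: [-3.142, -0.0, 2.095]
wrist_force: [-0.3, 0.1, 0.5]
finger_gap: 89.0
finger_force: 0.0
```

Request:
servo_tool:
  motion:
    - [[0, 0, 0, 0, 0, 0, 0.5], [0, 0, 0, 0, 0, 0, 0.5], [0, 0, 0, 0, 0, 0, 0.5], [0, 0, 0, 0, 0, 0, 0.5], [0, 0, 0, 0, 0, 0, 0.5], [0, 0, 0, 0, 0, 0, 0.5]]
  newtons: 15

```text
clock: 3.45
eef_pos: [469.3, -91.1, 17.1]
eef_rot: [3.141, 0.001, 2.094]
wrist_force: [-0.1, 2.0, 6.7]
finger_gap: 62.8
finger_force: 15.0
```

Request:
servo_tool:
  motion:
    - [[0, 0, 0.02, 0, 0, 0, 0.5], [0, 0, 0.06, 0, 0, 0, 0.5], [0, 0, 0.12, 0, 0, 0, 0.5], [0, 0, 0.2, 0, 0, 0, 0.5], [0, 0, 0.25, 0, 0, 0, 0.5], [0, 0, 0.27, 0, 0, 0, 0.5], [0, 0, 0.27, 0, 0, 0, 0.5]]
  newtons: 20

```text
clock: 4.15
eef_pos: [469.0, -91.2, 152.3]
eef_rot: [3.14, 0.001, 2.094]
wrist_force: [0.5, -0.1, -1.8]
finger_gap: 62.8
finger_force: 20.0
```

Request:
servo_tool:
  motion:
    - [[0, 0.03, 0, 0, 0, 0, 0.5], [0, 0.1, 0, 0, 0, 0, 0.5], [0, 0.19, 0, 0, 0, 0, 0.5], [0, 0.28, 0, 0, 0, 0, 0.5], [0, 0.37, 0, 0, 0, 0, 0.5], [0, 0.46, 0, 0, 0, 0, 0.5], [0, 0.55, 0, 0, 0, 0, 0.5], [0, 0.61, 0, 0, 0, 0, 0.5], [0, 0.64, 0, 0, 0, 0, 0.5], [0, 0.64, 0, 0, 0, 0, 0.5]]

```text
clock: 5.15
eef_pos: [468.2, 229.7, 150.0]
eef_rot: [-3.139, -0.0, 2.096]
wrist_force: [-0.2, -0.4, -1.9]
finger_gap: 63.0
finger_force: 20.0
```

```bash
python3 - <<'E'
from h import *
c=cam('wrist','w2.png');s=manip.read_state();print(s['clock'],s['eef_pos'],s['finger_gap'])
P=pts(c);q=P.reshape(-1,3)
print('amber',ring(P,(468,276),(80,90),36.5))
x,y,z=s['eef_pos']
print('collar',ring(P,(x,y),(z-4,z+22),30.2),ring(P,(x,y),(z-12,z+2),43))
E
```

```text
5.2 [468.37033147 228.57634877 150.23251171] 62.93907992057134
amber (array([467.2, 278.4]), 1683, np.float64(85.8))
collar (array([466.5, 231. ]), 5219, np.float64(158.8)) (array([468.2, 228.3]), 3842, np.float64(145.8))
```

View pics/w2.png

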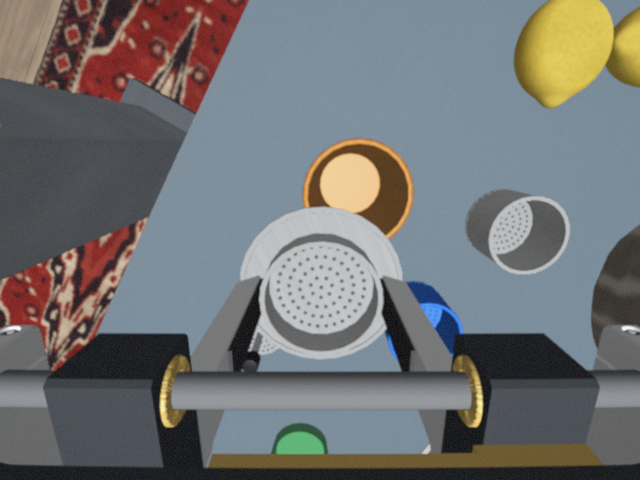

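Wrist view: plate held level (321,283) in the fingers, amber mouth at (358,190), chamber (530,235). Go over the tumbler and down.

Request:
servo_tool:
  motion:
    - [[-0.002, 0.04, 0, 0, 0, 0, 0.5], [-0.002, 0.08, 0, 0, 0, 0, 0.5], [-0.002, 0.096, -0.02, 0, 0, 0, 0.5], [-0.002, 0.096, -0.05, 0, 0, 0, 0.5], [-0.002, 0.096, -0.07, 0, 0, 0, 0.5], [-0.002, 0.096, -0.08, 0, 0, 0, 0.5], [-0.002, 0.096, -0.08, 0, 0, 0, 0.5]]

```text
clock: 5.9
eef_pos: [467.7, 276.1, 110.7]
eef_rot: [-3.14, -0.0, 2.094]
wrist_force: [0.7, -0.4, -0.6]
finger_gap: 62.8
finger_force: 20.0
```

```bash
python3 - <<'E'
from h import *
s=manip.read_state();print(s['clock'],s['eef_pos'],s['finger_gap'])
x,y,z=s['eef_pos']
for n in('side','scene'):
    c=cam(n,n+'2.png');P=pts(c)
    print(n,'amber',ring(P,(468,276),(78,89),37.5,6),'flange',ring(P,(x,y),(z-10,z-1),43.5,5))
c=cam('wrist');P=pts(c)
print('flange',ring(P,(x,y),(z-9,z-2),43.5,4),'collar',ring(P,(x,y),(z+9,z+16),30.2,4))
E
```

```text
5.9 [467.66729961 276.09980422 110.66867428] 62.83594262840855
side amber (array([468.2, 278.4]), 55, np.float64(82.9)) flange (array([467.4, 275.6]), 74, np.float64(104.9))
scene amber (array([467.3, 275.7]), 83, np.float64(81.7)) flange (array([466.4, 272.5]), 85, np.float64(103.6))
flange (array([468.5, 274.4]), 1633, np.float64(107.3)) collar (array([466.5, 277.7]), 2499, np.float64(124.5))
```

Request:
servo_tool:
  motion:
    - [[0.001, 0.004, -0.01, 0, 0, 0, 0.5], [0.001, 0.004, -0.016, 0, 0, 0, 0.5], [0.001, 0.004, -0.021, 0, 0, 0, 0.5], [0.001, 0.004, -0.025, 0, 0, 0, 0.5], [0.001, 0.004, -0.028, 0, 0, 0, 0.5], [0.001, 0.004, -0.03, 0, 0, 0, 0.5], [0.001, 0.004, -0.03, 0, 0, 0, 0.5]]

```text
clock: 6.75
eef_pos: [468.3, 278.9, 96.3]
eef_rot: [-3.141, -0.0, 2.094]
wrist_force: [-1.1, 0.3, -1.3]
finger_gap: 62.9
finger_force: 20.0
```

Request:
servo_tool:
  motion:
    - [[0, 0, -0.001, 0, 0, 0, 0.5], [0, 0, -0.002, 0, 0, 0, 0.5], [0, 0, -0.003, 0, 0, 0, 0.5], [0, 0, -0.003, 0, 0, 0, 0.5]]

```text
clock: 7.15
eef_pos: [468.3, 278.9, 94.9]
eef_rot: [-3.142, -0.0, 2.094]
wrist_force: [-0.5, 0.4, -0.7]
finger_gap: 62.7
finger_force: 20.0
```

Request:
servo_tool:
  motion:
    - [[0, 0, -0.001, 0, 0, 0, 0.5], [0, 0, -0.002, 0, 0, 0, 0.5], [0, 0, -0.002, 0, 0, 0, 0.5], [0, 0, -0.002, 0, 0, 0, 0.5]]

```text
clock: 7.55
eef_pos: [468.4, 279.0, 94.5]
eef_rot: [3.141, 0.0, 2.094]
wrist_force: [-1.9, -1.2, 5.6]
finger_gap: 62.8
finger_force: 20.0
```

Request:
servo_tool:
  motion:
    - [[0, 0, -0.001, 0, 0, 0, 0.5], [0, 0, -0.002, 0, 0, 0, 0.5], [0, 0, -0.002, 0, 0, 0, 0.5], [0, 0, -0.002, 0, 0, 0, 0.5]]

```text
clock: 7.95
eef_pos: [468.6, 279.0, 94.4]
eef_rot: [3.14, 0.0, 2.094]
wrist_force: [-4.8, -4.2, 15.8]
finger_gap: 62.7
finger_force: 20.0
```

Contact at TCP z about 94.4, which matches seating. Ease off and release.

Request:
servo_tool:
  motion:
    - [[0, 0, 0.002, 0, 0, 0, 0.5], [0, 0, 0.003, 0, 0, 0, 0.3], [0, 0, 0.003, 0, 0, 0, 0.1], [0, 0, 0.003, 0, 0, 0, 0], [0, 0, 0.003, 0, 0, 0, 0], [0, 0, 0.003, 0, 0, 0, 0], [0, 0, 0.003, 0, 0, 0, 0]]

```text
clock: 8.65
eef_pos: [468.3, 278.9, 94.4]
eef_rot: [-3.141, 0.0, 2.094]
wrist_force: [1.0, -0.7, -0.4]
finger_gap: 93.4
finger_force: 0.0
```

Request:
servo_tool:
  motion:
    - [[0, 0, 0.04, 0, 0, 0, 0], [0, 0, 0.1, 0, 0, 0, 0], [0.06, 0, 0.14, 0, 0, 0, 0], [0.14, 0.02, 0.14, 0, 0, 0, 0], [0.2, 0.04, 0.14, 0, 0, 0, 0], [0.22, 0.04, 0.14, 0, 0, 0, 0], [0.22, 0.04, 0.14, 0, 0, 0, 0]]

```text
clock: 9.35
eef_pos: [579.0, 298.7, 163.6]
eef_rot: [-3.141, -0.0, 2.094]
wrist_force: [0.2, 0.5, 0.1]
finger_gap: 94.1
finger_force: 0.0
```

```bash
python3 - <<'E'
from h import *
s=manip.read_state();print(s['clock'],s['eef_pos'],s['finger_gap'])
c=cam('wrist','w3.png');P=pts(c)
for n,P_ in(('wrist',P),('side',pts(cam('side'))),('scene',pts(cam('scene','s3.png')))):
  print(n,'chamber',ring(P_,(605,312),(54,66),30.2,6),'flange',ring(P_,(467,277),(83,94),43,5),'collar',ring(P_,(467,277),(102,112),30.2,5),
   'amber',ring(P_,(467,277),(60,78),36,4))
q=P.reshape(-1,3);m=(q[:,2]>83)&(q[:,2]<94)&(np.hypot(q[:,0]-467,q[:,1]-277)<50);s=q[m]
if len(s)>50: print('tilt',np.linalg.lstsq(np.c_[s[:,:2]-[467,277],np.ones(len(s))],s[:,2],rcond=None)[0])
E
```

```text
9.35 [579.02257695 298.67862102 163.55909934] 94.14884599618004
wrist chamber (array([603.9, 318.8]), 1084, np.float64(60.0)) flange (array([467.3, 278.5]), 2250, np.float64(90.6)) collar (array([468.4, 280. ]), 1806, np.float64(107.4)) amber (array([467., 277.]), 0, None)
side chamber (array([604.7, 315.2]), 69, np.float64(58.5)) flange (array([468.2, 278.4]), 76, np.float64(88.8)) collar (array([467.7, 277.5]), 70, np.float64(106.4)) amber (array([467.9, 277.7]), 67, np.float64(68.6))
scene chamber (array([604.6, 313.7]), 64, np.float64(56.7)) flange (array([467.1, 274.5]), 90, np.float64(86.6)) collar (array([466.9, 274.5]), 86, np.float64(104.4)) amber (array([467.8, 275.3]), 133, np.float64(68.7))
tilt [-2.76896073e-03 -1.18826332e-03  9.02445697e+01]
```

View pics/w3.png

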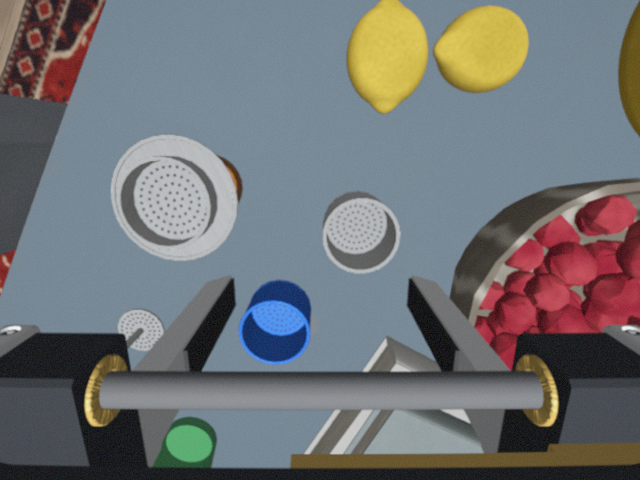

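Wrist view: plate seated level on the amber tumbler (175,197); steel chamber (361,233), blue pot (276,322) clear of the finger line, bowl to the right. Grasp the chamber's upper half.

Request:
servo_tool:
  motion:
    - [[0.05, 0.036, 0, 0, 0, 0, 0], [0.05, 0.036, -0.06, 0, 0, 0, 0], [0.05, 0.036, -0.13, 0, 0, 0, 0], [0.05, 0.036, -0.2, 0, 0, 0, 0], [0.05, 0.036, -0.24, 0, 0, 0, 0], [0.05, 0.036, -0.26, 0, 0, 0, 0], [0.05, 0.036, -0.26, 0, 0, 0, 0]]

```text
clock: 10.2
eef_pos: [602.6, 316.8, 33.9]
eef_rot: [-3.14, -0.0, 2.095]
wrist_force: [0.6, 0.5, 0.7]
finger_gap: 94.1
finger_force: 0.0
```

Request:
servo_tool:
  motion:
    - [[0, 0, 0, 0, 0, 0, 0.2], [0, 0, 0, 0, 0, 0, 0.5], [0, 0, 0, 0, 0, 0, 0.5], [0, 0, 0, 0, 0, 0, 0.5], [0, 0, 0, 0, 0, 0, 0.5], [0, 0, 0, 0, 0, 0, 0.5], [0, 0, 0, 0, 0, 0, 0.5]]
  newtons: 15

```text
clock: 10.9
eef_pos: [603.7, 317.1, 35.2]
eef_rot: [3.14, 0.0, 2.094]
wrist_force: [0.0, 0.5, 5.8]
finger_gap: 62.8
finger_force: 15.0
```

Request:
servo_tool:
  motion:
    - [[0, 0, 0.02, 0, 0, 0, 0.5], [0, 0, 0.06, 0, 0, 0, 0.5], [0, 0, 0.12, 0, 0, 0, 0.5], [0, 0, 0.2, 0, 0, 0, 0.5], [0, 0, 0.28, 0, 0, 0, 0.5], [0, 0, 0.32, 0, 0, 0, 0.5], [0, 0, 0.32, 0, 0, 0, 0.5]]
  newtons: 20

```text
clock: 11.6
eef_pos: [604.0, 317.3, 198.1]
eef_rot: [3.137, 0.0, 2.094]
wrist_force: [0.8, 0.8, -1.1]
finger_gap: 62.7
finger_force: 20.0
```

Request:
servo_tool:
  motion:
    - [[-0.02, -0.006, 0, 0, 0, 0, 0.5], [-0.08, -0.022, 0, 0, 0, 0, 0.5], [-0.16, -0.044, 0, 0, 0, 0, 0.5], [-0.22, -0.06, 0, 0, 0, 0, 0.5], [-0.26, -0.072, -0.03, 0, 0, 0, 0.5], [-0.271, -0.076, -0.07, 0, 0, 0, 0.5], [-0.271, -0.076, -0.1, 0, 0, 0, 0.5], [-0.271, -0.076, -0.105, 0, 0, 0, 0.5], [-0.271, -0.076, -0.105, 0, 0, 0, 0.5]]

```text
clock: 12.5
eef_pos: [467.4, 278.7, 141.0]
eef_rot: [-3.14, -0.0, 2.094]
wrist_force: [-0.0, -0.1, 0.1]
finger_gap: 62.9
finger_force: 20.0
```

```bash
python3 - <<'E'
from h import *
s=manip.read_state();print(s['clock'],s['eef_pos'],s['finger_gap'])
x,y,z=s['eef_pos']
for n in('wrist','side','scene'):
    c=cam(n,n+'4.png');P=pts(c)
    print(n,'collar',ring(P,(468,278),(97,110),31,4),'flange',ring(P,(468,278),(83,94),43,5),'chamber rim',ring(P,(x,y),(z+20,z+29),30.2,4),'wall',ring(P,(x,y),(z-22,z+15),31.5,4))
E
```

```text
12.5 [467.4103922  278.68474708 141.01723705] 62.934897676765566
wrist collar (array([467. , 279.2]), 490, np.float64(105.6)) flange (array([469.3, 275.3]), 1593, np.float64(90.0)) chamber rim (array([466.1, 279.7]), 3305, np.float64(165.9)) wall (array([464.8, 281.7]), 4012, np.float64(138.8))
side collar (array([467.9, 278.9]), 68, np.float64(103.0)) flange (array([468. , 278.1]), 74, np.float64(88.6)) chamber rim (array([468.3, 277.7]), 47, np.float64(165.2)) wall (array([467. , 278.6]), 168, np.float64(137.7))
scene collar (array([468. , 276.6]), 70, np.float64(102.0)) flange (array([467.4, 275. ]), 90, np.float64(86.4)) chamber rim (array([468.1, 275.6]), 52, np.float64(164.2)) wall (array([467.1, 276.5]), 245, np.float64(137.5))
```

Aligned to about 1 mm. Lower gently.

Request:
servo_tool:
  motion:
    - [[0.001, 0, -0.005, 0, 0, 0, 0.5], [0.001, 0, -0.009, 0, 0, 0, 0.5], [0.001, 0, -0.012, 0, 0, 0, 0.5], [0.001, 0, -0.014, 0, 0, 0, 0.5], [0.001, 0, -0.016, 0, 0, 0, 0.5], [0.001, 0, -0.016, 0, 0, 0, 0.5]]

```text
clock: 13.25
eef_pos: [468.3, 278.9, 133.8]
eef_rot: [-3.141, -0.0, 2.094]
wrist_force: [0.1, 0.3, -1.9]
finger_gap: 62.8
finger_force: 20.0
```

Request:
servo_tool:
  motion:
    - [[0, 0, -0.001, 0, 0, 0, 0.5], [0, 0, -0.002, 0, 0, 0, 0.5], [0, 0, -0.003, 0, 0, 0, 0.5], [0, 0, -0.003, 0, 0, 0, 0.5]]

```text
clock: 13.65
eef_pos: [468.4, 278.9, 132.6]
eef_rot: [3.141, 0.0, 2.094]
wrist_force: [0.6, -0.1, 0.4]
finger_gap: 63.2
finger_force: 20.0
```

Request:
servo_tool:
  motion:
    - [[0, 0, -0.001, 0, 0, 0, 0.5], [0, 0, -0.002, 0, 0, 0, 0.5], [0, 0, -0.002, 0, 0, 0, 0.5], [0, 0, -0.002, 0, 0, 0, 0.5]]

```text
clock: 14.05
eef_pos: [468.5, 279.0, 132.5]
eef_rot: [3.141, 0.0, 2.094]
wrist_force: [-2.6, -1.8, 10.5]
finger_gap: 63.0
finger_force: 20.0
```

Request:
servo_tool:
  motion:
    - [[0, 0, -0.001, 0, 0, 0, 0.5], [0, 0, -0.001, 0, 0, 0, 0.5], [0, 0, -0.001, 0, 0, 0, 0.5]]

```text
clock: 14.35
eef_pos: [468.6, 279.0, 132.5]
eef_rot: [3.14, 0.0, 2.094]
wrist_force: [-5.6, -2.8, 14.6]
finger_gap: 63.1
finger_force: 20.0
```

Request:
servo_tool:
  motion:
    - [[0, 0, 0.002, 0, 0, 0, 0.5], [0, 0, 0.003, 0, 0, 0, 0.3], [0, 0, 0.003, 0, 0, 0, 0.1], [0, 0, 0.003, 0, 0, 0, 0], [0, 0, 0.003, 0, 0, 0, 0], [0, 0, 0.003, 0, 0, 0, 0], [0, 0, 0.003, 0, 0, 0, 0]]

```text
clock: 15.05
eef_pos: [468.3, 278.9, 132.4]
eef_rot: [-3.142, -0.0, 2.094]
wrist_force: [0.0, 0.0, 0.5]
finger_gap: 94.0
finger_force: 0.0
```

Request:
servo_tool:
  motion:
    - [[0, 0, 0.04, 0, 0, 0, 0], [0, 0, 0.1, 0, 0, 0, 0], [0, -0.06, 0.1, 0, 0, 0, 0], [0, -0.16, 0.1, 0, 0, 0, 0], [0, -0.26, 0.1, 0, 0, 0, 0.4], [0, -0.34, 0.1, 0, 0, 0, 0.4], [0, -0.36, 0.1, 0, 0, 0, 0.4], [0, -0.36, 0.1, 0, 0, 0, 0.4]]

```text
clock: 15.85
eef_pos: [468.5, 98.0, 182.6]
eef_rot: [3.141, 0.0, 2.092]
wrist_force: [0.1, 0.5, 0.3]
finger_gap: 65.4
finger_force: 0.0
```

```bash
python3 - <<'E'
from h import *
s=manip.read_state();print(s['clock'],s['eef_pos'],s['finger_gap'])
for n in('wrist','side','scene'):
    c=cam(n,n+'5.png');P=pts(c)
    q=P.reshape(-1,3);m=(q[:,2]>150)&(q[:,2]<163)&(np.hypot(q[:,0]-468,q[:,1]-278)<40);t=q[m]
    tilt=np.linalg.lstsq(np.c_[t[:,:2]-[468,278],np.ones(len(t))],t[:,2],rcond=None)[0].round(3) if len(t)>30 else 0
    print(n,'chamber rim',ring(P,(468,278),(150,163),30.2,4),tilt,'flange',ring(P,(468,278),(83,94),43,5),'press grip',ring(P,(469,102),(47,66),7,8),'disc',ring(P,(469,102),(2,9),24,6))
    M=((P[:,:,2]>50)&(P[:,:,2]<70)&(np.hypot(P[:,:,0]-469,P[:,:,1]-103)<25));print(P[M][:,:].mean(0) if M.any() else 0, P[M].max(0) if M.any() else 0, P[M].min(0) if M.any() else 0)
E
```

```text
15.85 [468.45791546  97.98106685 182.61060574] 65.39246853554286
wrist chamber rim (array([466.9, 278.2]), 1491, np.float64(156.6)) [ 4.60000e-02 -4.20000e-02  1.55399e+02] flange (array([467.5, 283. ]), 1378, np.float64(90.1)) press grip (array([467.5, 104.4]), 225, np.float64(60.5)) disc (array([469.5, 101.2]), 420, np.float64(5.3))
[466.9342722  105.12674941  61.08803706] [474.84377926 111.7278229   64.19464461] [460.23545092  97.29021105  50.72253609]
side chamber rim (array([468., 278.]), 7, None) 0 flange (array([469.7, 278.2]), 45, np.float64(88.4)) press grip (array([467.8, 101.9]), 31, np.float64(57.0)) disc (array([469.1, 103.9]), 44, np.float64(5.2))
[468.0453888  100.15780232  58.37550436] [475.39253786 108.74165325  65.15315619] [461.14606921  93.050405    50.31252352]
scene chamber rim (array([466.9, 274.7]), 98, np.float64(153.4)) [-1.50000e-02 -2.00000e-03  1.53403e+02] flange (array([467.5, 274.4]), 94, np.float64(86.6)) press grip (array([468.1, 100.6]), 43, np.float64(54.7)) disc (array([470.5, 105.2]), 24, np.float64(3.4))
[466.0900949   97.47580456  56.26169427] [473.67120921 108.62359066  61.347779  ] [459.208416    92.12953784  50.26258584]
```

View pics/wrist5.png

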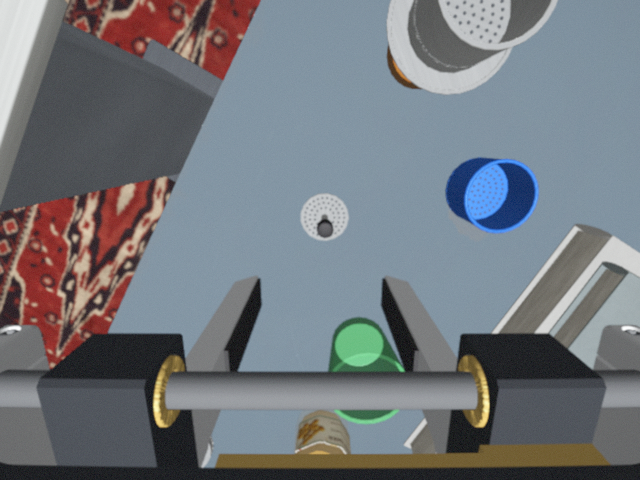

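Wrist view: chamber in the collar at (470,20), press upright with grip at (325,228) between the fingers.

Request:
servo_tool:
  motion:
    - [[-0.002, 0.013, 0, 0, 0, 0, 0.4], [-0.002, 0.013, -0.06, 0, 0, 0, 0.4], [-0.002, 0.013, -0.13, 0, 0, 0, 0.4], [-0.002, 0.013, -0.2, 0, 0, 0, 0.4], [-0.002, 0.013, -0.245, 0, 0, 0, 0.4], [-0.002, 0.013, -0.265, 0, 0, 0, 0.5], [-0.002, 0.013, -0.265, 0, 0, 0, 0.6]]
  newtons: 12

```text
clock: 16.7
eef_pos: [466.8, 106.1, 49.2]
eef_rot: [-3.14, -0.001, 2.095]
wrist_force: [0.2, -0.1, 0.8]
finger_gap: 43.5
finger_force: 0.0
```

Request:
servo_tool:
  motion:
    - [[0, 0, 0, 0, 0, 0, 0.7], [0, 0, 0, 0, 0, 0, 0.8], [0, 0, 0, 0, 0, 0, 0.95], [0, 0, 0, 0, 0, 0, 0.95], [0, 0, 0, 0, 0, 0, 0.95], [0, 0, 0, 0, 0, 0, 0.95], [0, 0, 0, 0, 0, 0, 0.95], [0, 0, 0, 0, 0, 0, 0.95]]
  newtons: 12

```text
clock: 17.5
eef_pos: [467.9, 105.6, 50.6]
eef_rot: [3.14, 0.0, 2.094]
wrist_force: [0.8, 0.7, 6.4]
finger_gap: 14.2
finger_force: 12.0
```

Request:
servo_tool:
  motion:
    - [[0, 0, 0.02, 0, 0, 0, 0.95], [0, 0, 0.06, 0, 0, 0, 0.95], [0, 0, 0.14, 0, 0, 0, 0.95], [0, 0, 0.22, 0, 0, 0, 0.95], [0, 0, 0.3, 0, 0, 0, 0.95], [0, 0, 0.36, 0, 0, 0, 0.95], [0, 0, 0.38, 0, 0, 0, 0.95], [0, 0, 0.38, 0, 0, 0, 0.95]]
  newtons: 15

```text
clock: 18.3
eef_pos: [467.4, 105.4, 240.7]
eef_rot: [3.14, 0.001, 2.094]
wrist_force: [0.1, -0.1, -1.5]
finger_gap: 14.2
finger_force: 15.0
```

Request:
servo_tool:
  motion:
    - [[0, 0.02, 0, 0, 0, 0, 0.95], [0, 0.08, 0, 0, 0, 0, 0.95], [0, 0.16, 0, 0, 0, 0, 0.95], [0, 0.24, 0, 0, 0, 0, 0.95], [0, 0.3, 0, 0, 0, 0, 0.95], [0, 0.34, 0, 0, 0, 0, 0.95], [0.001, 0.347, 0, 0, 0, 0, 0.95], [0.001, 0.347, -0.02, 0, 0, 0, 0.95], [0.001, 0.347, -0.03, 0, 0, 0, 0.95], [0.001, 0.347, -0.03, 0, 0, 0, 0.95]]

```text
clock: 19.3
eef_pos: [467.5, 277.9, 223.5]
eef_rot: [-3.139, -0.0, 2.093]
wrist_force: [-1.0, 0.5, -0.9]
finger_gap: 14.3
finger_force: 15.0
```

```bash
python3 - <<'E'
from h import *
s=manip.read_state();print(s['clock'],s['eef_pos'],s['finger_gap'])
x,y,z=s['eef_pos']
for n in('wrist','side','scene'):
    c=cam(n,n+'6.png');P=pts(c)
    q=P.reshape(-1,3);m=(q[:,2]>z-52)&(q[:,2]<z-43)&(np.hypot(q[:,0]-x,q[:,1]-y)<40);t=q[m]
    print(n,'rim',ring(P,(468,279),(148,162),30.5,4),'disc',ring(P,(x,y),(z-53,z-42),24,5),len(t),t.min(0).round(1),t.max(0).round(1))
    if n!='wrist':
        u,v=proj(c,[[x,y,z-60]])[0].astype(int);crop=c['frame'][v-75:v+75,u-100:u+100,::-1]
        cv2.imwrite('pics/c6_%s.png'%n,cv2.resize(crop,None,fx=2,fy=2))
a=[cv2.imread('pics/c6_%s.png'%n) for n in('side','scene')];cv2.imwrite('pics/c6.png',np.hstack(a))
E
```

```text
19.3 [467.47860034 277.92946632 223.46661439] 14.33550610499556
wrist rim (array([466.9, 279.3]), 913, np.float64(157.3)) disc (array([469.8, 272.6]), 776, np.float64(178.3)) 2791 [443. 257. 174.] [491.6 300.8 180.3]
side rim (array([467.6, 278. ]), 66, np.float64(154.1)) disc (array([470. , 279.7]), 37, np.float64(177.1)) 123 [443.4 251.1 172.3] [492.2 297.6 180.5]
scene rim (array([467. , 274.8]), 113, np.float64(152.1)) disc (array([469. , 274.3]), 52, np.float64(175.5)) 137 [444.2 248.4 172. ] [492.8 296.7 180.3]
```

View pics/c6.png

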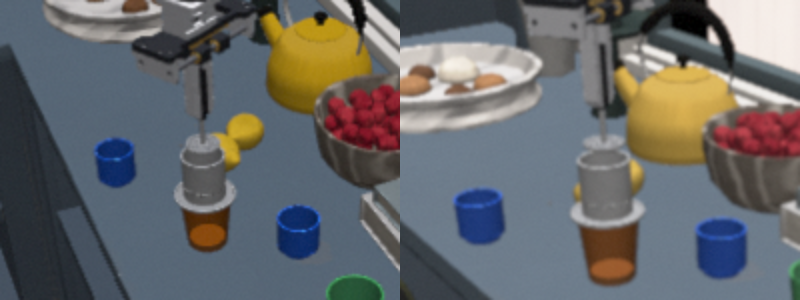

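Crops: the press hangs upright over the chamber, (205,145) left and (602,145) right; its disc is about 2–3 mm low in y. Correct by 2 mm and lower.

Request:
servo_tool:
  motion:
    - [[0, 0.004, -0.02, 0, 0, 0, 0.95], [0, 0.004, -0.04, 0, 0, 0, 0.95], [0, 0.004, -0.06, 0, 0, 0, 0.95], [0, 0.004, -0.08, 0, 0, 0, 0.95], [0, 0.004, -0.1, 0, 0, 0, 0.95], [0, 0.004, -0.112, 0, 0, 0, 0.95], [0, 0.004, -0.116, 0, 0, 0, 0.95], [0, 0.004, -0.118, 0, 0, 0, 0.95], [0, 0.004, -0.118, 0, 0, 0, 0.95]]

```text
clock: 20.35
eef_pos: [467.9, 281.0, 166.2]
eef_rot: [3.141, 0.0, 2.094]
wrist_force: [-0.4, -0.4, -1.1]
finger_gap: 14.4
finger_force: 15.0
```

Request:
servo_tool:
  motion:
    - [[0, 0, -0.002, 0, 0, 0, 0.95], [0, 0, -0.004, 0, 0, 0, 0.95], [0, 0, -0.005, 0, 0, 0, 0.95], [0, 0, -0.005, 0, 0, 0, 0.95]]

```text
clock: 20.75
eef_pos: [467.8, 280.9, 163.4]
eef_rot: [3.142, -0.0, 2.094]
wrist_force: [0.8, 0.5, -0.5]
finger_gap: 14.4
finger_force: 15.0
```

Request:
servo_tool:
  motion:
    - [[0, 0, -0.001, 0, 0, 0, 0.95], [0, 0, -0.002, 0, 0, 0, 0.95], [0, 0, -0.003, 0, 0, 0, 0.95], [0, 0, -0.004, 0, 0, 0, 0.95], [0, 0, -0.004, 0, 0, 0, 0.95]]

```text
clock: 21.25
eef_pos: [467.8, 280.9, 161.3]
eef_rot: [-3.141, -0.0, 2.094]
wrist_force: [0.0, -0.9, -0.6]
finger_gap: 14.2
finger_force: 15.0
```

Request:
servo_tool:
  motion:
    - [[0, 0, -0.001, 0, 0, 0, 0.95], [0, 0, -0.002, 0, 0, 0, 0.95], [0, 0, -0.002, 0, 0, 0, 0.95]]

```text
clock: 21.55
eef_pos: [468.0, 281.0, 160.9]
eef_rot: [3.141, 0.0, 2.094]
wrist_force: [-0.5, 1.0, 4.5]
finger_gap: 14.3
finger_force: 15.0
```

Contact at 160.9, against 160.6 expected: the press is on the floor. Release and go for the lid.

Request:
servo_tool:
  motion:
    - [[0, 0, 0.001, 0, 0, 0, 0.85], [0, 0, 0.002, 0, 0, 0, 0.7], [0, 0, 0.002, 0, 0, 0, 0.5], [0, 0, 0.002, 0, 0, 0, 0.5], [0, 0, 0.002, 0, 0, 0, 0.5], [0, 0, 0.05, 0, 0, 0, 0.5], [0, 0, 0.12, 0, 0, 0, 0.5], [0, 0, 0.14, 0, 0, 0, 0.5]]

```text
clock: 22.35
eef_pos: [468.6, 281.4, 233.8]
eef_rot: [3.137, 0.0, 2.094]
wrist_force: [-0.9, 0.8, -0.2]
finger_gap: 47.0
finger_force: 0.0
```

Request:
servo_tool:
  motion:
    - [[0, -0.1, 0, 0, 0, 0, 0.5], [0, -0.2, 0, 0, 0, 0, 0.5], [0, -0.3, 0, 0, 0, 0, 0.5], [0, -0.4, 0, 0, 0, 0, 0.5], [0, -0.5, 0, 0, 0, 0, 0.5], [0, -0.6, 0, 0, 0, 0, 0.5], [0, -0.7, 0, 0, 0, 0, 0.5], [-0.01, -0.8, 0, 0, 0, 0, 0.5], [-0.018, -0.9, 0, 0, 0, 0, 0.5]]

```text
clock: 23.25
eef_pos: [458.1, -170.6, 230.1]
eef_rot: [-3.141, -0.0, 2.094]
wrist_force: [1.2, -0.3, 0.9]
finger_gap: 47.1
finger_force: 0.0
```

Request:
servo_tool:
  motion:
    - [[0, -0.08, -0.06, 0, 0, 0, 0.5], [0, -0.135, -0.1, 0, 0, 0, 0.5], [0, -0.135, -0.1, 0, 0, 0, 0.5], [0, -0.135, -0.1, 0, 0, 0, 0.5]]

```text
clock: 23.65
eef_pos: [458.6, -236.1, 180.0]
eef_rot: [-3.141, -0.001, 2.093]
wrist_force: [0.2, 0.3, 1.1]
finger_gap: 47.0
finger_force: 0.0
```

```bash
python3 - <<'E'
from h import *
s=manip.read_state();print(s['clock'],s['eef_pos'],s['finger_gap'])
c=cam('wrist','w7.png')
for n in('wrist','side','scene'):
    if n!='wrist': c=cam(n,n+'7.png')
    P=pts(c)
    print(n,'skirt',ring(P,(459,-238),(1,12),37,6))
    M=((P[:,:,2]>38)&(P[:,:,2]<52)&(np.hypot(P[:,:,0]-459,P[:,:,1]+238)<25));t=P[M];print(' knob',len(t),((t.min(0)+t.max(0))/2).round(1),t.max(0).round(1))
    M=((P[:,:,2]>161)&(P[:,:,2]<178)&(np.hypot(P[:,:,0]-468,P[:,:,1]-278)<25));t=P[M]
    if len(t): print(' press',len(t),t.mean(0).round(1),t.max(0).round(1))
    print(' rim',ring(P,(468,278),(150,160),30.3,4))
E
```

```text
23.65 [ 458.59356278 -236.13764925  180.00734339] 46.999279812365465
wrist skirt (array([ 458. , -235.7]), 777, np.float64(9.9))
 knob 252 [ 458.3 -235.7   44.5] [ 466.2 -228.    50.3]
 rim (array([468., 278.]), 0, None)
side skirt (array([ 459.7, -237.5]), 173, np.float64(7.9))
 knob 41 [ 459.  -238.    44.2] [ 466.5 -230.    49.4]
 rim (array([468., 278.]), 0, None)
scene skirt (array([ 458.3, -238.9]), 299, np.float64(7.3))
 knob 67 [ 457.9 -239.5   43.3] [ 466.2 -231.4   48.5]
 press 32 [466.1 272.5 166.5] [474.4 279.1 170.7]
 rim (array([466.9, 275.1]), 82, np.float64(153.5))
```

View pics/w7.png

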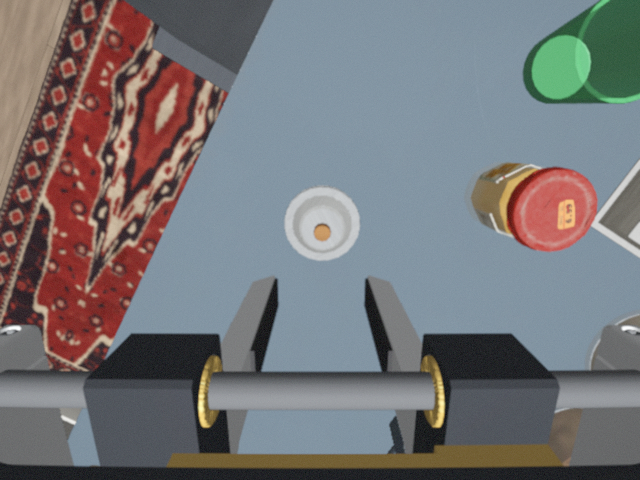

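Wrist view: lid at (322,224), knob at (322,232), centred between the fingers; honey jar (545,208) clear.

Request:
servo_tool:
  motion:
    - [[0, 0.001, -0.06, 0, 0, 0, 0.5], [0, 0.001, -0.14, 0, 0, 0, 0.5], [0, 0.001, -0.21, 0, 0, 0, 0.5], [0, 0.001, -0.26, 0, 0, 0, 0.5], [0, 0.001, -0.28, 0, 0, 0, 0.5], [0, 0.001, -0.29, 0, 0, 0, 0.5], [0, 0.001, -0.29, 0, 0, 0, 0.6], [0, 0.001, -0.29, 0, 0, 0, 0.7]]
  newtons: 12

```text
clock: 24.6
eef_pos: [459.5, -235.9, 36.8]
eef_rot: [3.141, 0.002, 2.095]
wrist_force: [-0.8, -0.0, 0.7]
finger_gap: 34.2
finger_force: 0.0
```

Request:
servo_tool:
  motion:
    - [[0, 0, 0, 0, 0, 0, 0.8], [0, 0, 0, 0, 0, 0, 0.95], [0, 0, 0, 0, 0, 0, 0.95], [0, 0, 0, 0, 0, 0, 0.95], [0, 0, 0, 0, 0, 0, 0.95], [0, 0, 0, 0, 0, 0, 0.95]]
  newtons: 15

```text
clock: 25.2
eef_pos: [459.1, -235.9, 36.0]
eef_rot: [3.141, 0.001, 2.094]
wrist_force: [-0.3, 0.0, 6.8]
finger_gap: 15.4
finger_force: 15.0
```

Request:
servo_tool:
  motion:
    - [[0, 0, 0.02, 0, 0, 0, 0.95], [0, 0, 0.06, 0, 0, 0, 0.95], [0, 0, 0.14, 0, 0, 0, 0.95], [0, 0, 0.22, 0, 0, 0, 0.95], [0, 0, 0.3, 0, 0, 0, 0.95], [0, 0, 0.36, 0, 0, 0, 0.95], [0, 0, 0.39, 0, 0, 0, 0.95], [0, 0, 0.39, 0, 0, 0, 0.95]]
  newtons: 20

```text
clock: 26.0
eef_pos: [459.3, -236.0, 232.9]
eef_rot: [3.14, 0.003, 2.094]
wrist_force: [-0.3, -0.0, -1.2]
finger_gap: 15.1
finger_force: 20.0
```

Request:
servo_tool:
  motion:
    - [[0, 0.02, 0, 0, 0, 0, 0.95], [0, 0.07, 0, 0, 0, 0, 0.95], [0, 0.14, 0, 0, 0, 0, 0.95], [0, 0.22, 0, 0, 0, 0, 0.95], [0, 0.3, 0, 0, 0, 0, 0.95], [0.005, 0.38, 0, 0, 0, 0, 0.95], [0.01, 0.46, 0, 0, 0, 0, 0.95], [0.015, 0.54, 0, 0, 0, 0, 0.95], [0.017, 0.62, 0, 0, 0, 0, 0.95], [0.017, 0.7, 0, 0, 0, 0, 0.95]]

```text
clock: 27.0
eef_pos: [466.2, 116.4, 229.1]
eef_rot: [-3.139, -0.001, 2.095]
wrist_force: [0.3, -0.2, -1.1]
finger_gap: 14.7
finger_force: 20.0
```

Request:
servo_tool:
  motion:
    - [[0, 0.08, 0, 0, 0, 0, 0.95], [0, 0.16, 0, 0, 0, 0, 0.95], [0, 0.23, 0, 0, 0, 0, 0.95], [0, 0.28, 0, 0, 0, 0, 0.95], [0, 0.31, 0, 0, 0, 0, 0.95], [0, 0.328, 0, 0, 0, 0, 0.95], [0, 0.33, 0, 0, 0, 0, 0.95], [0, 0.33, 0, 0, 0, 0, 0.95]]

```text
clock: 27.8
eef_pos: [467.4, 278.7, 230.2]
eef_rot: [-3.141, 0.0, 2.094]
wrist_force: [-0.7, 0.2, -0.6]
finger_gap: 14.8
finger_force: 20.0
```

```bash
python3 - <<'E'
from h import *
s=manip.read_state();print(s['clock'],s['eef_pos'],s['finger_gap'])
x,y,z=s['eef_pos']
for n in('wrist','side','scene'):
    c=cam(n,n+'8.png');P=pts(c)
    M=(P[:,:,2]>z-38)&(P[:,:,2]<z-26)&(np.hypot(P[:,:,0]-x,P[:,:,1]-y)<48);t=P[M]
    print(n,'skirt',ring(P,(x,y),(z-37,z-26),37.5,4),len(t),t.min(0).round(1),t.max(0).round(1),'rim',ring(P,(468,279),(140,158),31,4))
    if n!='wrist':
        u,v=proj(c,[[x,y,z-60]])[0].astype(int);crop=c['frame'][v-75:v+75,u-100:u+100,::-1]
        cv2.imwrite('pics/c8_%s.png'%n,cv2.resize(crop,None,fx=2,fy=2))
a=[cv2.imread('pics/c8_%s.png'%n) for n in('side','scene')];cv2.imwrite('pics/c8.png',np.hstack(a))
E
```

```text
27.8 [467.35995867 278.67452768 230.24336272] 14.832547046069637
wrist skirt (array([466.3, 278.3]), 372, np.float64(199.6)) 421 [428.4 243.5 194.8] [503.9 316.3 204.2] rim (array([467. , 279.6]), 186, np.float64(148.5))
side skirt (array([467.5, 278.4]), 57, np.float64(199.4)) 108 [430.2 236.2 193.9] [503.6 307.6 204.2] rim (array([468. , 278.1]), 108, np.float64(149.3))
scene skirt (array([467.7, 274.9]), 103, np.float64(198.9)) 226 [427.5 233.  192.3] [503.6 306.9 204.2] rim (array([467.5, 275.6]), 194, np.float64(148.5))
```

View pics/c8.png

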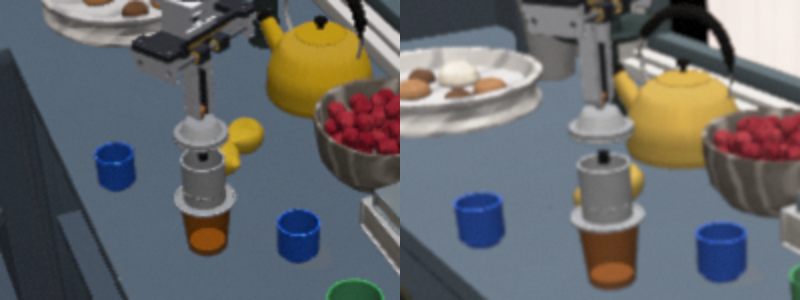

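Crops: the lid hangs level over the chamber, (200,130) and (600,127), with the press grip visible beneath. Aligned within about 1 mm, so lower.

Request:
servo_tool:
  motion:
    - [[0.001, 0.001, -0.02, 0, 0, 0, 0.95], [0.001, 0.001, -0.04, 0, 0, 0, 0.95], [0.001, 0.001, -0.055, 0, 0, 0, 0.95], [0.001, 0.001, -0.065, 0, 0, 0, 0.95], [0.001, 0.001, -0.072, 0, 0, 0, 0.95], [0.001, 0.001, -0.077, 0, 0, 0, 0.95], [0.001, 0.001, -0.081, 0, 0, 0, 0.95], [0.001, 0.001, -0.083, 0, 0, 0, 0.95], [0.001, 0.001, -0.083, 0, 0, 0, 0.95]]

```text
clock: 28.85
eef_pos: [467.8, 279.8, 189.0]
eef_rot: [3.142, -0.0, 2.094]
wrist_force: [0.2, 0.0, -1.0]
finger_gap: 15.3
finger_force: 20.0
```

Request:
servo_tool:
  motion:
    - [[0, 0, -0.001, 0, 0, 0, 0.95], [0, 0, -0.003, 0, 0, 0, 0.95], [0, 0, -0.004, 0, 0, 0, 0.95], [0, 0, -0.004, 0, 0, 0, 0.95]]

```text
clock: 29.25
eef_pos: [467.8, 279.8, 186.9]
eef_rot: [-3.142, -0.0, 2.094]
wrist_force: [0.1, 0.2, -0.8]
finger_gap: 15.0
finger_force: 20.0
```

Request:
servo_tool:
  motion:
    - [[0, 0, -0.001, 0, 0, 0, 0.95], [0, 0, -0.002, 0, 0, 0, 0.95], [0, 0, -0.003, 0, 0, 0, 0.95], [0, 0, -0.003, 0, 0, 0, 0.95]]

```text
clock: 29.65
eef_pos: [467.9, 279.8, 185.5]
eef_rot: [3.142, -0.0, 2.094]
wrist_force: [-0.1, -0.7, 0.8]
finger_gap: 15.1
finger_force: 20.0
```

Request:
servo_tool:
  motion:
    - [[0, 0, -0.001, 0, 0, 0, 0.95], [0, 0, -0.002, 0, 0, 0, 0.95], [0, 0, -0.002, 0, 0, 0, 0.95]]

```text
clock: 29.95
eef_pos: [468.1, 280.0, 185.3]
eef_rot: [3.14, 0.0, 2.094]
wrist_force: [-1.6, -1.2, 6.4]
finger_gap: 14.9
finger_force: 20.0
```

Seated at 185.3, against 185 expected. Release, lift clear and check.

Request:
servo_tool:
  motion:
    - [[0, 0, 0.002, 0, 0, 0, 0.85], [0, 0, 0.002, 0, 0, 0, 0.7], [0, 0, 0.002, 0, 0, 0, 0.5], [0, 0, 0.002, 0, 0, 0, 0.5], [0, 0, 0.002, 0, 0, 0, 0.5], [0, 0, 0.04, 0, 0, 0, 0.5], [0, 0, 0.1, 0, 0, 0, 0.5], [0, -0.08, 0.14, 0, 0, 0, 0.5], [0, -0.14, 0.14, 0, 0, 0, 0.5], [0, -0.14, 0.14, 0, 0, 0, 0.5]]

```text
clock: 30.95
eef_pos: [468.1, 207.5, 255.2]
eef_rot: [3.14, 0.001, 2.092]
wrist_force: [0.4, 0.4, -0.1]
finger_gap: 47.1
finger_force: 0.0
```

```bash
python3 - <<'E'
from h import *
s=manip.read_state();print(s['clock'],s['eef_pos'])
for n in('wrist','side','scene'):
    c=cam(n,n+'9.png');P=pts(c)
    M=(P[:,:,2]>180)&(P[:,:,2]<202)&(np.hypot(P[:,:,0]-468,P[:,:,1]-278)<15);t=P[M]
    print(n,'skirt',ring(P,(468,278),(147,160),37,4),'knob top',t[:,2].max().round(1) if len(t) else 0,'flange',ring(P,(468,278),(83,94),43.5,4),
     'green',ring(P,(573,-4),(78,89),37,5),'wall',ring(P,(468,278),(112,142),31.5,3))
    M=(P[:,:,2]>147)&(P[:,:,2]<160)&(abs(np.hypot(P[:,:,0]-468,P[:,:,1]-278)-35)<5);t=P[M]
    if n!='wrist':
        u,v=proj(c,[[468,278,110]])[0].astype(int);cv2.imwrite('pics/c9_%s.png'%n,cv2.resize(c['frame'][max(v-75,0):v+75,u-67:u+67,::-1],None,fx=3,fy=3.5))
a=[cv2.imread('pics/c9_%s.png'%n) for n in('side','scene')];h=min(a[0].shape[0],a[1].shape[0],590);cv2.imwrite('pics/c9.png',np.hstack([q[:h,:400] for q in a]))
E
```

```text
30.95 [468.10537229 207.50741592 255.23657488]
wrist skirt (array([466.6, 279.5]), 182, np.float64(158.2)) knob top 199.6 flange (array([468.4, 279.2]), 499, np.float64(90.7)) green (array([572.1,   1.7]), 564, np.float64(83.9)) wall (array([468., 278.]), 0, None)
side skirt (array([468. , 278.9]), 66, np.float64(154.8)) knob top 198.9 flange (array([468. , 278.2]), 62, np.float64(89.0)) green (array([573.6,  -3.5]), 157, np.float64(83.5)) wall (array([468.6, 279. ]), 93, np.float64(126.2))
scene skirt (array([467.6, 275.9]), 119, np.float64(153.6)) knob top 196.3 flange (array([467.2, 274.7]), 82, np.float64(86.6)) green (array([572.4,  -5.8]), 181, np.float64(81.8)) wall (array([468.1, 276. ]), 156, np.float64(127.0))
```

View pics/c9.png

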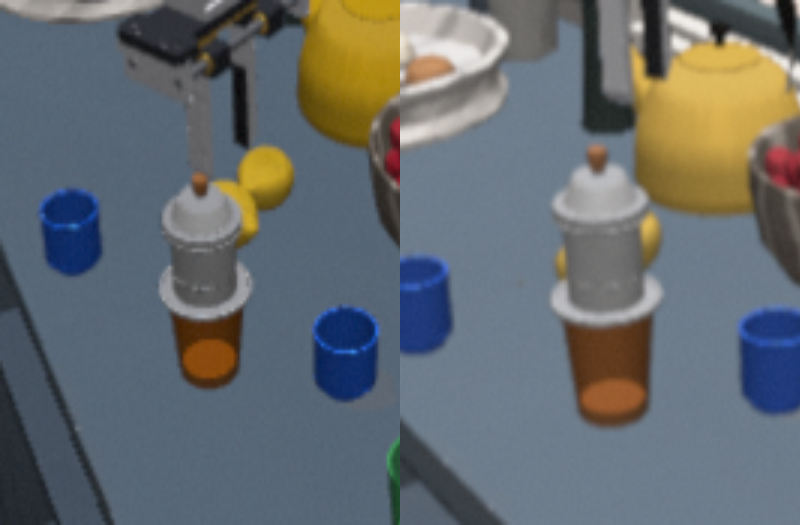

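The pictures show the full stack upright and level, lid home at (200,210) and (600,190). The knob top is at about 197 mm or a little above, as expected, and the gripper is clear. Hand in.

```bash
python3 -c "
from cell import manip
print(manip.sign_off())"
```

```text
the job is handed in; nothing more can be done
None
```

The coffee maker is rebuilt on the amber tumbler (plate, chamber, press, lid, in that order). Each part is seated within about 1 mm of its expected height and released, the other things were left alone, and the job was handed in after about 31 s of robot time.

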